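Light the small gas burner under the little casserole

TASK

Get the little casserole simmering: slide it along the pan support, without lifting or tipping it, until it stands centred over the small burner of the gas hob. Then light that burner with the knob in front of it: push the knob in, turn it anticlockwise past its safety stop to the large-flame mark and keep it pushed in there for a good two seconds so that the flame failure device takes hold, then turn it on round to the small-flame mark at the end of its travel and leave it sprung out. Leave the other burner off and the other things on the counter where they are.

Things in the scene. Friction and masses are not known exactly. Their poses are not given: they have to be found in the camera images.
- hob: Gas hob, two burners side by side: steel deck 360 mm front to back, 560 mm wide, 8 mm high. Origin on the counter under the deck's middle; x points to the hob's back (away from the knobs), y to its left, z up. Burners at x = +40 mm, y = +140 and -140 mm (which is the small one varies); each knob straight in front of its burner at x = -140 mm, same y.
- pan_support (a point): Middle of the top of the black cast-iron pan support, 52 mm above the counter, midway between the burners; axes as the hob's. Five parallel bars 8 mm wide, 33 mm apart (at x = -66, -33, 0, 33, 66 mm here), 500 mm long in y, flat and level on top and running over both burners; only the middle bar has a 44 mm gap over each burner.
- burner_small (a point): Centre of the top of the small burner's cap (black disc, 50 mm across), 35 mm above the counter, below the pan support. Axes as the hob's.
- burner_large (a point): Centre of the top of the large burner's cap (black disc, 92 mm across), 35 mm above the counter. Axes as the hob's.
- pot: Steel casserole with lid, 0.45 to 0.9 kg, on the pan support between the burners at first. Origin at the centre of its underside, z up. Upright body 120 mm across, 55 mm high; lid 126 mm across, top at 64 mm; lid knob 26 mm across, up to 80 mm. Loop handles along its +x and -x, to 86 mm from its axis, 60 mm wide, at height 43 mm, roughly to the hob's front and back. Pushed near its foot it slides.
- knob_small_grip (a point): Small burner's gas knob: point on its turning axis 8 mm below its top, 42 mm above the counter when out; sinks and turns with it. Black round skirt 40 mm across, its top at 28 mm above the counter, with a grip bar on it 13 mm wide, 40 mm long, up to 50 mm. x along the bar to its white pointer line, y across it, z up. Off: pointer to the hob's back. Clear deck 80 mm around.
- knob_large_grip (a point): The same point of the large burner's knob, which is of the same make. Leave it off.
- knob_small (a joint): Turn of the small burner's knob, rad, growing anticlockwise seen from above: 0 off, 1.31 (75 deg) large-flame mark, 2.62 (150 deg) end of travel, small-flame mark. While out, a safety stop blocks it at about 0.17; pushed in 4 mm or more it passes the stop, and from 1.05 on it can come out and turns freely (friction 0.06 N m).
- press_small (a joint): How far the small burner's knob is pushed in, m: 0 out, 0.006 fully in. A spring: 4 N to start, 9 N when fully in; it comes out by itself.
- knob_large (a joint): Turn of the large burner's knob, as for the small one; off (0 to 0.1) at the start.
- press_large (a joint): How far the large burner's knob is pushed in, m.
- timer: White round kitchen timer, 56 mm across, 31 mm high, standing on the front of the deck between the two knobs; bystander. Origin at the centre of its underside.
- pepper_mill: Wooden pepper mill, 54 mm across, 170 mm high, on the counter to the left of the hob; bystander. Origin at the centre of its underside.
- salt_jar: White jar, 64 mm across, 85 mm high, left of the hob; bystander. Origin at the centre of its underside.
- oil_bottle: Green bottle, 64 mm across, 210 mm high, on the counter right of the hob's front; bystander. Origin at the centre of its underside.
- mug: Blue mug, 82 mm across, 92 mm high, right of the hob; bystander. Origin at the centre of its underside.
- bowl: White bowl, 124 mm across, 50 mm high, right of the hob; bystander. Origin at the centre of its underside.
- spatula: Spatula, 290 mm long, lying flat left of the hob; bystander. Origin under its middle.
- spice_jar: Brown glass jar with a black cap, 46 mm across, 95 mm high, standing on the left front corner of the deck; bystander. Origin at the centre of its underside.
Things that resemble listed ones, but are neither listed nor needed, are in the scene too. What is shaped like the pot but purple or yellow is not meant.

How it is judged:
On the way, in this order (a step that is already met when the one before it is completed fails the run):
1. the casserole stands on the pan support centred over the small burner (within 15 mm) (horizontal distance between pot and burner_small below 0.015 m and linear speed of pot below 0.03 m/s), for 0.2 s.
2. the small burner's knob is held pushed in (at least 3.5 mm) at the large-flame mark (75 degrees, give or take 15) for 1.5 s (value of joint knob_small between 1.05 and 1.58 rad and value of joint press_small above 0.0035 m), for 1.5 s.
At the end, for the whole second after the job is handed in: The small burner's knob stands at the small-flame mark (within 10 degrees of the end of its travel) and has sprung out, the casserole stands level on the pan support centred within 15 mm over the small burner, at rest, and the large burner's knob is off (value of joint knob_small above 2.45 rad and value of joint press_small below 0.0015 m and horizontal distance between pot and burner_small below 0.015 m and angle between pot's own z axis and vertical below 0.05 rad and linear speed of pot below 0.02 m/s and z of pot in the frame of hob between 0.048 and 0.056 m and value of joint knob_large below 0.3 rad); the robot touches nothing.
It fails at once if the casserole is lifted off the pan support (by more than 15 mm) or tipped (more than 12 degrees) (z of pot in the frame of hob above 0.067 m or angle between pot's own z axis and vertical above 0.21 rad).
It fails at once if the large burner's knob is turned past its safety stop (value of joint knob_large above 0.35 rad).
It fails at once if another thing is pushed away (more than 30 mm) (distance of any of timer, pepper_mill, salt_jar, oil_bottle, mug, bowl, spatula, spice_jar from where it was at the start of the episode above 0.03 m).
It fails at once if a standing bystander is knocked over (angle between any of pepper_mill, salt_jar, oil_bottle, mug, spice_jar's own z axis and vertical above 0.5 rad).
It also fails if it takes over 67 s, if anything falls off the work surface, if the arm or the gripper's body presses on something with over 40 N, if the wrist force passes 120 N, or if a joint passes its speed limit or range.

ROBOT

A 6-joint arm with a two-finger parallel gripper is mounted at the origin on the work surface. World frame = base frame: x ahead of the robot, y to its left, z up, the work surface at z = 0. Lengths are in m, angles in rad, forces in N, time in s.
With the tool pointing down it reaches from about 0.3 to 0.775 m from the base axis. Payload 14.6 kg.
Tool frame: the origin (TCP) lies midway between the tips of the shut fingers; the grasp point (between the pads) lies 19 mm behind it (ctrl.pinch_z is the distance from the TCP to the grasp point, in m); z points along the fingers, y is the line along which they close (so a half turn about z gives the same grasp; the last joint's range is limited). The gripper opens to 94 mm and grips with 3 to 60 N. Pads are 16 mm wide; open, the fingers measure 119 mm over their backs; the gripper's body (75 mm by 177 mm) begins 78 mm behind the grasp point.
Start: joints at [-1.32, 0.3, 1.521, -0, 1.321, -0.067], TCP at [0.172, -0.522, 0.205] pointing down, gripper open.
Joint ranges: [-3.03, 3.03], [-0.79, 2.21], [0.23, 2.52], [-1.04, 4.18], [0, 3.07], [-2.55, 2.55]. Speed limits (rad/s): [2.22, 2.22, 2.57, 3.14, 3.14, 3.14].

INTERFACE

Orientations are given as [roll, pitch, yaw] about the fixed x, y, z axes, in that order (R = Rz(yaw) Ry(pitch) Rx(roll)).
In Python, from station import ctrl gives the robot as it stands.
- The arm moves only by the tool jog_arm, never from a script. Its argument "motion" is a list of rows, each a list of 7 numbers: the shift along the tool's x, y, z in m, then the turn, a rotation vector about the tool's x, y, z in rad, then the opening, from -1 (shut) to 1 (fully open). In form: [[tx, ty, tz, rx, ry, rz, gripper], ...]. A call has 1 to 5 rows; each row shifts and turns the commanded pose from where the row before left it, along the tool's axes as they then stand; what a row does not reach is not made up. A row lasts 1/10 s, in which the tool goes at most 50 mm and 8.59 degrees, less where a joint would pass 70% of its speed; a pose out of reach is approached as far as the arm can. A call is refused whole if a number of a shift passes 0.05 or a number of a turn 0.15, either way. A call with a gripper value outside its range is refused whole. The fingers move at their own pace and stop on an object; "squeeze" is the grip in N (left out, the last holds). Time passes only in rows, so rows that do not move let the fingers close. It gives the time, the measured TCP pose, the force, the opening and the grip force at its end, in the units of the state.
- ctrl.get_obs(): the state, without advancing time (a new reading comes with each control period).
- ctrl.camera(name): name is "scene" or "top" or "wrist"; returns the picture (480x640x3 uint8, red, green, blue); there is no depth.
- ctrl.camera_model(name): a dict with "intrinsics" (3x3 intrinsics, pixels), "rvec" (rotation vector, rad) and "tvec" (3), from world to camera coordinates, as OpenCV has them. Camera axes: x right, y down, z forward; pixel columns grow to the right and rows downward; lengths in m; the calibration is good to about 2 mm. A picture is of the moment at which its call begins: read the wrist's pose just before it. camera_model takes no time and is no camera call; for the wrist camera it gives the pose at the moment of the call.
- ctrl.hand_in(): hands the job in; it is judged then, once.
The state is a dict: "time_s": time; "qpos": joint angles; "joint_vel": joint speeds; "tau": joint torques, N m; "ee_pos": TCP position; "eef_rot": TCP orientation; "force": force on the tool from outside, world axes, zero at the start; "moment": the same for the moment, N m; "grip_width": finger opening in m; "grip_force": force on a finger pad.
Only numpy, scipy, OpenCV 4.12 (cv2) and the standard library are available. Lean on these libraries where they do the work, as an engineer would, in place of code of your own. Each camera call takes 0.05 s, during which the arm holds its last target. There are 200 camera calls.

## Working session

There is one attempt and no reset: what is moved stays moved. The work goes in short steps, Python scripts to look and compute and a tool call to move; the robot and the scene stay as the last step left them, time stands still between calls to the robot, and variables do not carry over. Pictures are saved under pics/ and viewed, at most 10 in all, crops included, and the job is handed in when it is done.

Besides the shell and the picture viewer there is one more tool, called after "Emit:" as name(argument=value, ...) on one line, values as JSON. jog_arm: Moves the arm, as the interface text tells. Its arguments: {"type":"object","properties":{"motion":{"type":"array"},"squeeze":{"type":"number"}},"required":["motion"]}

```bash
mkdir -p pics; cat > h.py <<'E'
import numpy as np, cv2
from station import ctrl
def model(n):
    m=ctrl.camera_model(n); return np.array(m["intrinsics"],float),cv2.Rodrigues(np.array(m["rvec"],float))[0],np.array(m["tvec"],float).ravel()
def ray(n,uv,z,m=None):
    K,R,t=m or model(n); d=R.T@np.linalg.inv(K)@np.array([uv[0],uv[1],1.]); c=-R.T@t
    return c+d*(z-c[2])/d[2]
def proj(n,p,m=None):
    K,R,t=m or model(n); q=K@(R@np.array(p,float)+t); return q[:2]/q[2]
def snap(n,f,crop=None,s=1):
    im=cv2.cvtColor(ctrl.camera(n),cv2.COLOR_RGB2BGR); cv2.imwrite(f"pics/{f}_raw.png",im)
    if crop: x0,y0,x1,y1=crop; im=im[y0:y1,x0:x1]
    cv2.imwrite(f"pics/{f}.png",cv2.resize(im,None,fx=s,fy=s,interpolation=cv2.INTER_CUBIC))
E
python3 - <<'E'
from h import *
snap("top","top1"); snap("scene","scene1")
for n in("top","scene"):
    K,R,t=model(n); print(n,K[0,0],-R.T@t)
E
```

```text
top 578.4025781265966 [0.39118054 0.01203995 1.28452797]
scene 446.7828742540975 [ 0.88083323 -0.47816752  0.75661962]
```

View pics/top1.png

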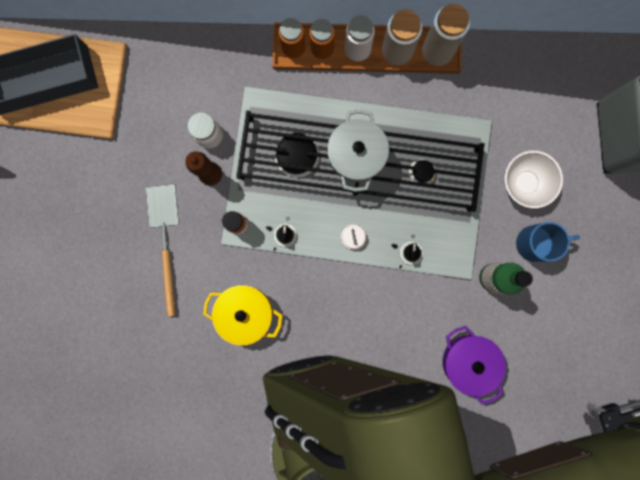

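View pics/scene1.png

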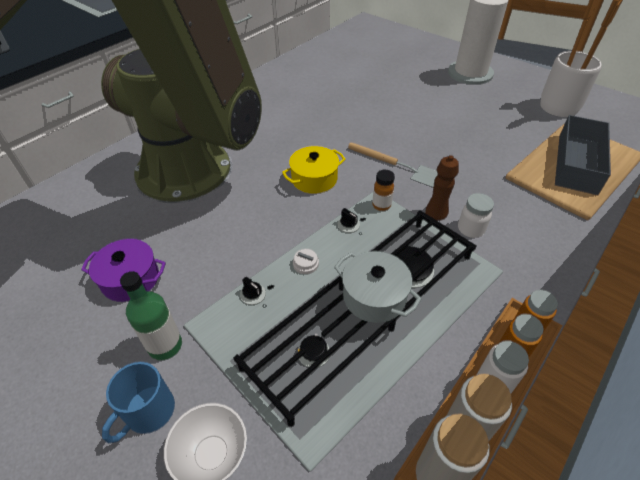

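The steel casserole is at (358,148) in the top view. Its lookalikes are the yellow pot (242,316) and the purple one (475,367), and neither is meant. The small burner is the right one, cap at (424,172), with its knob at (411,253). The large burner is at (297,153), with its knob at (285,235). Next, one close crop to check this.

```bash
python3 - <<'E'
import cv2
im=cv2.imread("pics/top1_raw.png")[80:290,215:505]
cv2.imwrite("pics/c1.png",cv2.resize(im,None,fx=2.75,fy=2.75,interpolation=cv2.INTER_CUBIC))
E
```

```text
(no output)
```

View pics/c1.png

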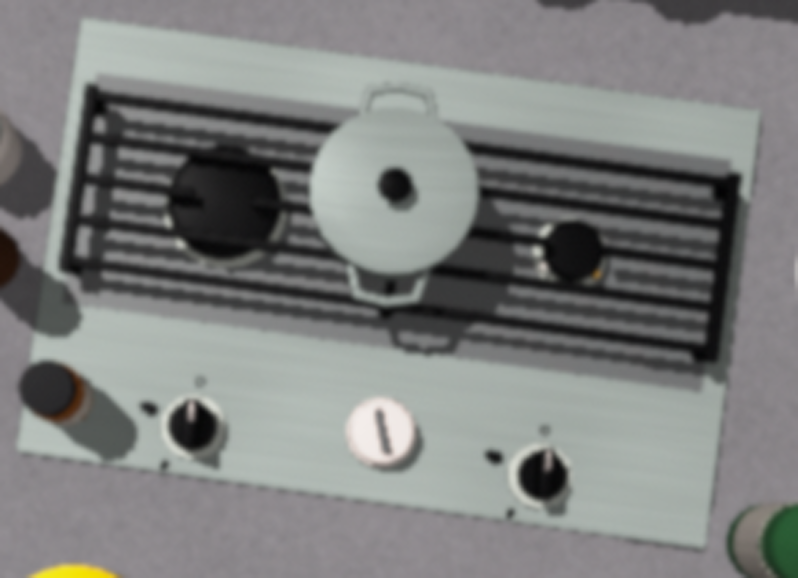

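The crop confirms the choice. In it, the deck corners are at (82,18), (760,110), (706,548) and (18,452), the caps at (224,204) and (573,251), the lid centre at (394,190) and the small knob at (542,474).

```bash
cat >> h.py <<'E'
def hobfit():
    from scipy.optimize import least_squares
    m=model("top")
    L=[((82,18),.18,.28,.008),((760,110),.18,-.28,.008),((706,548),-.18,-.28,.008),((18,452),-.18,.28,.008),((224,204),.04,.14,.035),((573,251),.04,-.14,.035)]
    P=[ray("top",(u[0]/2.75+215,u[1]/2.75+80),z,m)[:2] for u,_,_,z in L]
    H=np.array([[a,b] for _,a,b,_ in L])
    def f(q): c,s=np.cos(q[2]),np.sin(q[2]); return (H@np.array([[c,s],[-s,c]])+q[:2]-P).ravel()
    r=least_squares(f,[.55,0,0]); return r.x,f(r.x).reshape(-1,2)
def h2w(q,x,y): c,s=np.cos(q[2]),np.sin(q[2]); return np.array([q[0]+c*x-s*y,q[1]+s*x+c*y])
E
python3 - <<'E'
from h import *
np.set_printoptions(precision=4,suppress=True)
q,e=hobfit(); print(q,e*1000)
m=model("top"); U=lambda a,b:(a/2.75+215,b/2.75+80)
print("burner",h2w(q,.04,-.14),"knob",h2w(q,-.14,-.14),"knobimg",ray("top",U(545,470),.05,m),"skirt",ray("top",U(540,475),.028,m),"timer",h2w(q,-.14,0))
print("lid",ray("top",U(394,190),.112,m),"lidknob",ray("top",U(395,184),.132,m))
print("handles",ray("top",U(400,83),.095,m),ray("top",U(387,302),.095,m))
o=ctrl.get_obs(); print(o["time_s"],o["ee_pos"],o["eef_rot"],o["force"])
print("wristcam",(lambda K,R,t:(-R.T@t,R,K[0,0]))(*model("wrist")))
p=ray("top",U(394,190),.112,m)[:2]; c,s=np.cos(q[2]),np.sin(q[2]); print("pot in hob",np.array([[c,s],[-s,c]])@(p-q[:2]))
E
```

```text
[ 0.5911 -0.0485 -0.1093] [[ 0.4388  1.8028]
 [ 0.5922 -2.0707]
 [-1.6473 -1.0285]
 [-1.6719  2.2452]
 [ 1.4278  0.1451]
 [ 0.8604 -1.0939]]
burner [ 0.6156 -0.192 ] knob [ 0.4367 -0.1724] knobimg [ 0.4403 -0.1702  0.05  ] skirt [ 0.4371 -0.1696  0.028 ] timer [ 0.452  -0.0332]
lid [ 0.6431 -0.0446  0.112 ] lidknob [ 0.6432 -0.0442  0.132 ]
handles [ 0.7286 -0.0479  0.095 ] [ 0.5615 -0.0423  0.095 ]
0.1 [ 0.1718 -0.5222  0.205 ] [-3.1406 -0.0001  0.3178] [-0.2    -0.134  -0.0545]
wristcam (array([ 0.2414, -0.4997,  0.3832]), array([[ 0.3126, -0.9499, -0.001 ],
       [-0.9189, -0.3027,  0.253 ],
       [-0.2406, -0.0782, -0.9675]]), np.float64(334.80067736653535))
pot in hob [0.0512 0.0096]
```

Emit:
jog_arm(motion=[[0,0,-0.015,0,0,-0.145,0.28],[0,0,-0.015,0,0,-0.145,0.28],[0,0,-0.015,0,0,-0.145,0.28],[0,0,-0.015,0,0,-0.145,0.28],[0,0,-0.015,0,0,-0.145,0.28]])

```text
time_s: 0.6
ee_pos: [0.1718, -0.5223, 0.2807]
eef_rot: [-3.141, -0.001, 1.049]
force: [0.2, 0.6, 0.5]
grip_width: 0.0609
grip_force: 0.0
```

Emit:
jog_arm(motion=[[0,0,-0.015,0,0,-0.145,0.28],[0,0,-0.01,0,0,-0.145,0.28],[0,0,0,0,0,-0.055,0.28],[0.04,0.022,0,0,0,0,0.28],[0.04,0.022,0,0,0,0,0.28]])

```text
time_s: 1.1
ee_pos: [0.2298, -0.451, 0.3047]
eef_rot: [-3.141, -0.001, 1.386]
force: [1.7, -0.5, -1.1]
grip_width: 0.06
grip_force: 0.0
```

Emit:
jog_arm(motion=[[0.04,0.022,0,0,0,0,0.28],[0.04,0.022,0,0,0,0,0.28],[0.04,0.022,0,0,0,0,0.28],[0.04,0.022,0,0,0,0,0.28],[0.04,0.022,0,0,0,0,0.28]])

```text
time_s: 1.6
ee_pos: [0.375, -0.2735, 0.3054]
eef_rot: [-3.141, -0.0, 1.388]
force: [0.2, -0.2, -0.6]
grip_width: 0.0598
grip_force: 0.0
```

Emit:
jog_arm(motion=[[0.04,0.022,0,0,0,0,0.28],[0.04,0.022,0,0,0,0,0.28],[0.04,0.022,0,0,0,0,0.28],[0.04,0.022,0,0,0,0,0.28],[0.04,0.022,0,0,0,0,0.28]])

```text
time_s: 2.1
ee_pos: [0.5196, -0.0967, 0.3053]
eef_rot: [-3.141, 0.0, 1.388]
force: [-0.2, -1.5, 1.3]
grip_width: 0.06
grip_force: 0.0
```

Emit:
jog_arm(motion=[[0.04,0.022,0,0,0,0,0.28],[0.04,0.022,0,0,0,0,0.28],[0.04,0.022,0,0,0,0,0.28],[0.04,0.022,0,0,0,0,0.28],[0.04,0.022,0,0,0,0,0.28]])

```text
time_s: 2.6
ee_pos: [0.6641, 0.0798, 0.305]
eef_rot: [-3.141, 0.0, 1.388]
force: [0.7, -1.3, 1.0]
grip_width: 0.0605
grip_force: 0.0
```

Emit:
jog_arm(motion=[[0,0,0.04,0,0,0,0.28],[0,0,0.04,0,0,0,0.28],[0,0,0.04,0,0,0,0.28],[0,0,0.04,0,-0.1,0,0.28],[0.004,0,0.04,0,-0.1,0,0.28]])

```text
time_s: 3.1
ee_pos: [0.6633, 0.0773, 0.104]
eef_rot: [3.141, 0.204, 1.387]
force: [0.5, -0.6, -0.6]
grip_width: 0.0603
grip_force: 0.0
```

Emit:
jog_arm(motion=[[0.008,0,0.039,0,0,0,0.28],[0,0,0,0,0,0,0.28]])

```text
time_s: 3.3
ee_pos: [0.6603, 0.0784, 0.0591]
eef_rot: [-3.132, 0.203, 1.391]
force: [0.1, -0.5, 0.0]
grip_width: 0.0601
grip_force: 0.0
```

```bash
python3 - <<'E'
from h import *
o=ctrl.get_obs(); print(o["ee_pos"],o["eef_rot"],o["force"])
snap("top","top2",(215,80,505,290),2.75)
E
```

```text
[0.66033011 0.07843309 0.05914547] [-3.13154439  0.20301125  1.3906821 ] [ 0.05792843 -0.53776925  0.03278098]
```

View pics/top2.png

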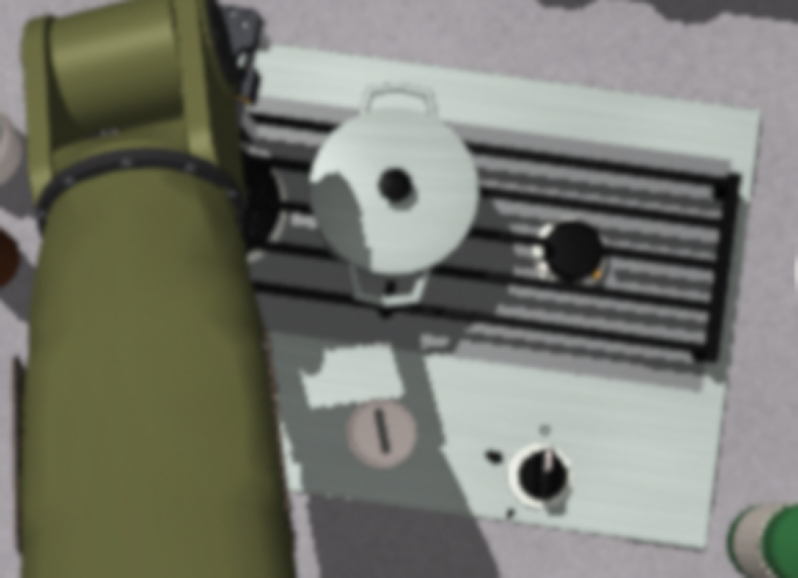

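Emit:
jog_arm(motion=[[-0.0206,0.004,0,0,0,0,0.28],[-0.0196,0,0.004,0,0,0,0.28],[-0.0098,0,0.002,0,0,0,0.28],[-0.0098,0,0.002,0,0,0,0.28],[-0.0098,0,0.002,0,0,0,0.28]])

```text
time_s: 3.85
ee_pos: [0.6548, 0.0085, 0.0707]
eef_rot: [3.14, 0.198, 1.387]
force: [0.4, 9.0, 4.9]
grip_width: 0.0606
grip_force: 3.9
```

Emit:
jog_arm(motion=[[-0.0098,0,0.002,0,0,0,0.28],[-0.0098,0,0.002,0,0,0,0.28]])

```text
time_s: 4.05
ee_pos: [0.6514, -0.0107, 0.0706]
eef_rot: [3.139, 0.198, 1.388]
force: [1.6, 8.7, 4.6]
grip_width: 0.0599
grip_force: 3.9
```

Emit:
jog_arm(motion=[[-0.0093,0,0.0045,0,0,0,0.28],[-0.0093,0,0.0045,0,0,0,0.28],[-0.0098,0,0.002,0,0,0,0.28],[-0.0098,0,0.002,0,0,0,0.28],[-0.0098,0,0.002,0,0,0,0.28]])

```text
time_s: 4.55
ee_pos: [0.6432, -0.0592, 0.0666]
eef_rot: [3.137, 0.197, 1.388]
force: [2.2, 13.2, 10.6]
grip_width: 0.0604
grip_force: 8.1
```

Emit:
jog_arm(motion=[[-0.0098,0,0.002,0,0,0,0.28],[-0.0098,0,0.002,0,0,0,0.28],[-0.0098,0,0.002,0,0,0,0.28],[-0.0098,0,0.002,0,0,0,0.28],[0,0,0,0,0,0,0.28]])

```text
time_s: 5.05
ee_pos: [0.6355, -0.1, 0.0662]
eef_rot: [3.137, 0.198, 1.387]
force: [2.2, 4.4, 5.3]
grip_width: 0.0601
grip_force: 2.8
```

```bash
python3 - <<'E'
from h import *
o=ctrl.get_obs(); print(o["time_s"],o["ee_pos"],o["eef_rot"],o["force"])
snap("top","top3",(305,110,505,270),4)
E
```

```text
5.05 [ 0.63552279 -0.10000753  0.06621875] [3.1374982  0.19844578 1.38681504] [2.15601516 4.37079573 5.27334811]
```

View pics/top3.png

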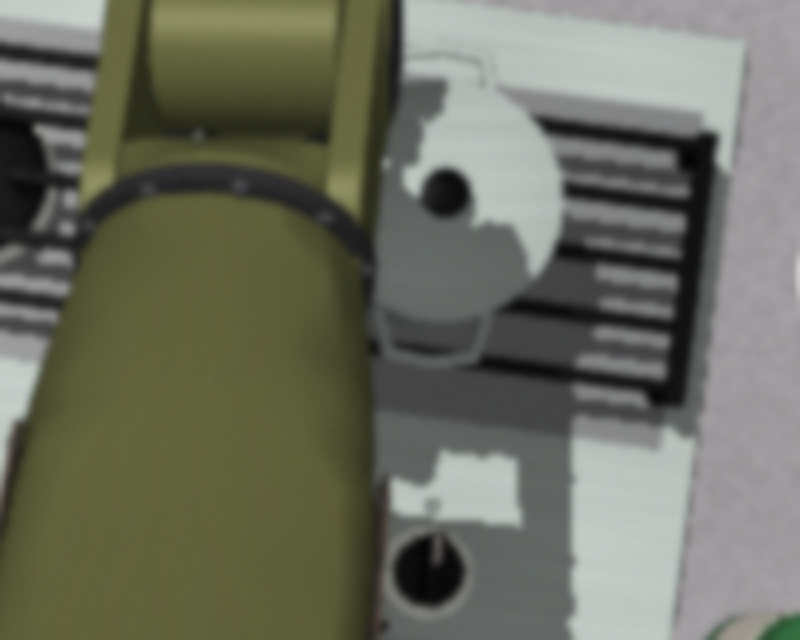

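The pot is still upright. The lid knob is at (446,193) in the crop and the lid centre is roughly (443,199).

```bash
python3 - <<'E'
from h import *
m=model("top"); q,_=hobfit(); b=np.array([.6152,-.1915])
for u,z in(((446,193),.132),((443,199),.112)):
    p=ray("top",(u[0]/4+305,u[1]/4+110),z,m)[:2]; d=b-p; X=np.array([np.cos(1.387),np.sin(1.387)]);Y=np.array([X[1],-X[0]]); print(p,d,"tool x,y",d@X,d@Y)
E
```

```text
[ 0.62335613 -0.16091874] [-0.00815613 -0.03058126] tool x,y -0.031556815002038 -0.0024296270966911756
[ 0.6242529  -0.16245342] [-0.0090529  -0.02904658] tool x,y -0.030211883183308745 -0.0035917776494416246
```

Emit:
jog_arm(motion=[[-0.0098,-0.001,0.002,0,0,0,0.28],[-0.0098,-0.001,0.002,0,0,0,0.28],[-0.0069,-0.001,0.0014,0,0,0,0.28],[-0.0029,0,0.0006,0,0,0,0.28],[0,0,0,0,0,0,0.28]])

```text
time_s: 5.6
ee_pos: [0.6269, -0.1285, 0.0657]
eef_rot: [3.139, 0.199, 1.387]
force: [1.8, 5.5, 5.1]
grip_width: 0.0602
grip_force: 3.2
```

```bash
python3 - <<'E'
from h import *
o=ctrl.get_obs(); print(o["time_s"],o["ee_pos"],o["eef_rot"],o["force"])
snap("top","top4",(345,110,505,230),5)
E
```

```text
5.6 [ 0.62687583 -0.12853622  0.06566579] [3.13854339 0.19861754 1.38726994] [1.77321176 5.54768684 5.14006152]
```

View pics/top4.png

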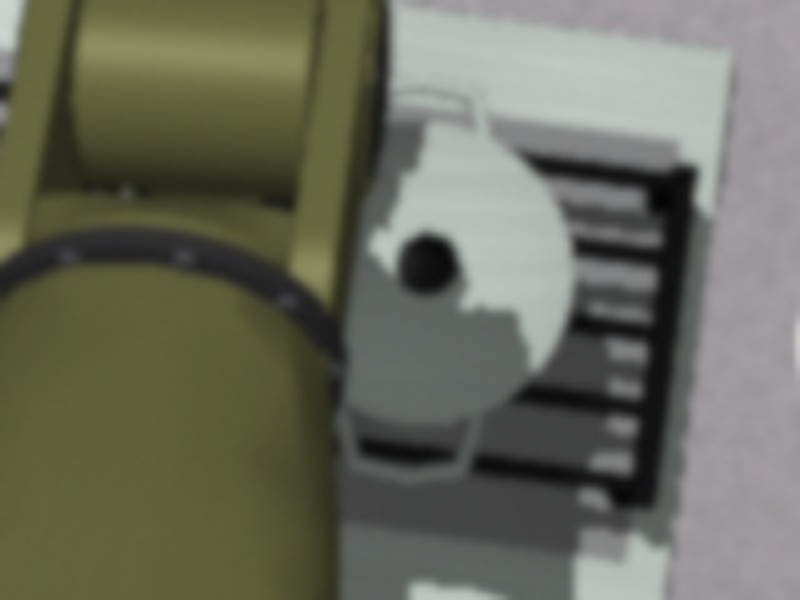

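The lid knob is now at (428,264), and the lid's right edge is at x=575 with its bottom edge at y=424.

```bash
python3 - <<'E'
from h import *
m=model("top"); b=np.array([.6152,-.1915])
for u,z in(((428,264),.132),((423,270),.112)):
    p=ray("top",(u[0]/5+345,u[1]/5+110),z,m)[:2]; d=b-p; X=np.array([np.cos(1.387),np.sin(1.387)]);Y=np.array([X[1],-X[0]]); print(p,d,"tool x,y",d@X,d@Y)
E
```

```text
[ 0.6149149  -0.18935481] [ 0.0002851  -0.00214519] tool x,y -0.0020569544338727677 0.0006723650346707509
[ 0.61627169 -0.19085897] [-0.00107169 -0.00064103] tool x,y -0.0008261021082225793 -0.0009364781227395861
```

Within about 2 mm, so I'm backing off, lifting and moving to the knob.

Emit:
jog_arm(motion=[[0.0098,0,-0.002,0,0,0,0.28],[0.0196,0,-0.004,0,0,0,0.28],[0.0108,0,-0.042,0,0,0,0.28],[-0.008,0,-0.039,0,0,0,0.28],[-0.008,0,-0.039,0,0,0,0.28]])

```text
time_s: 6.15
ee_pos: [0.6346, -0.0799, 0.1842]
eef_rot: [-3.141, 0.2, 1.389]
force: [0.0, -0.2, 0.9]
grip_width: 0.0605
grip_force: 0.0
```

Emit:
jog_arm(motion=[[-0.008,0,-0.039,0,0.1,0,0.1],[0,0,-0.03,0,0.098,0,0.1],[-0.0231,-0.0356,0,0,0,0,0.1],[-0.0231,-0.0356,0,0,0,0,0.1],[-0.0231,-0.0356,0,0,0,0,0.1]])

```text
time_s: 6.65
ee_pos: [0.5161, -0.1269, 0.2525]
eef_rot: [-3.141, 0.002, 1.388]
force: [0.3, -0.6, 0.1]
grip_width: 0.0515
grip_force: 0.0
```

Emit:
jog_arm(motion=[[-0.0231,-0.0356,0,0,0,0,0.1],[-0.0231,-0.0356,0,0,0,0,0.1],[0,0,0,0,0,0.145,0.1],[0,0,0,0,0,0.145,0.1],[0,0,0,0,0,0.145,0.1]])

```text
time_s: 7.15
ee_pos: [0.4391, -0.1591, 0.2531]
eef_rot: [3.14, 0.002, 0.946]
force: [0.6, -0.2, -0.2]
grip_width: 0.0515
grip_force: 0.0
```

Emit:
jog_arm(motion=[[0,0,0,0,0,0.145,0.1],[0,0,0,0,0,0.145,0.1],[0,0,0,0,0,0.145,0.1],[0,0,0,0,0,0.145,0.1],[0,0,0,0,0,0.145,0.1]])

```text
time_s: 7.65
ee_pos: [0.4392, -0.1589, 0.2528]
eef_rot: [3.14, 0.001, 0.222]
force: [-0.4, -0.2, -0.6]
grip_width: 0.0518
grip_force: 0.0
```

Emit:
jog_arm(motion=[[0,0,0,0,0,0.145,0.1],[0,0,0.02,0,0,0.145,0.1],[0,0,0.03,0,0,0.046,0.1],[0,0,0.03,0,0,0,0.1],[0,0,0,0,0,0,0.1]])

```text
time_s: 8.15
ee_pos: [0.4378, -0.1584, 0.1698]
eef_rot: [3.141, 0.006, -0.108]
force: [0.1, 0.4, -0.0]
grip_width: 0.0519
grip_force: 0.0
```

```bash
python3 - <<'E'
from h import *
o=ctrl.get_obs(); print(o["time_s"],o["ee_pos"],o["eef_rot"],o["force"])
print("proj knob",proj("wrist",(.438,-.171,.05)),proj("wrist",(*o["ee_pos"][:2],.05)))
import pickle; pickle.dump(model("wrist"),open("wm.pkl","wb"))
snap("wrist","w1"); snap("top","top5")
E
```

```text
8.15 [ 0.43776797 -0.15842502  0.16984949] [ 3.14135904  0.0057921  -0.10809191] [ 0.10661672  0.37438391 -0.03705904]
proj knob [325.43265226 236.82820098] [311.79625473 238.51029248]
```

View pics/w1.png

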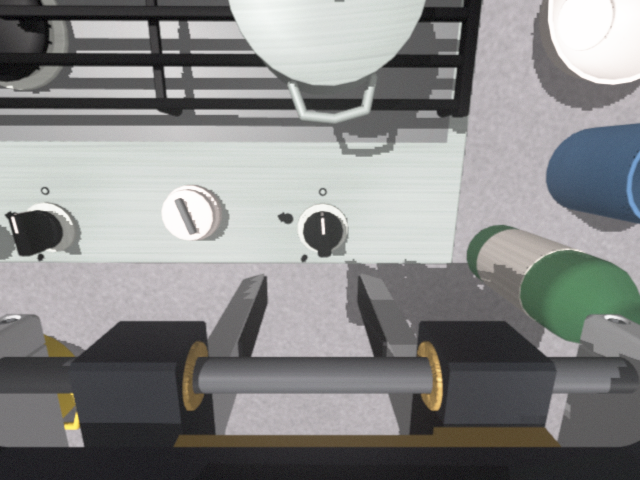

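The pot stands over the burner. The small knob's light ring is centred near (323,228) in the wrist view, with its pointer line at (323,217)–(322,237), so it points to the hob's back and is off.

```bash
python3 - <<'E'
from h import *
import pickle; m=pickle.load(open("wm.pkl","rb"))
for u,z in(((323,228),.01),((323,228),.028),((323,217),.05),((322,237),.05)): print(u,z,ray("",u,z,m))
for z in(.008,.028,.05): print(z,proj("",(.438,-.171,z),m))
im=cv2.imread("pics/w1_raw.png")[175:275,255:395]; cv2.imwrite("pics/w1c.png",cv2.resize(im,None,fx=5.5,fy=5.5,interpolation=cv2.INTER_CUBIC))
E
```

```text
(323, 228) 0.01 [ 0.43769848 -0.1700102   0.01      ]
(323, 228) 0.028 [ 0.44163852 -0.1698288   0.028     ]
(323, 217) 0.05 [ 0.45653021 -0.1706128   0.05      ]
(322, 237) 0.05 [ 0.43817751 -0.16786142  0.05      ]
0.008 [323.86037783 227.20718556]
0.028 [324.56050882 231.49140653]
0.05 [325.43265226 236.82820098]
```

View pics/w1c.png

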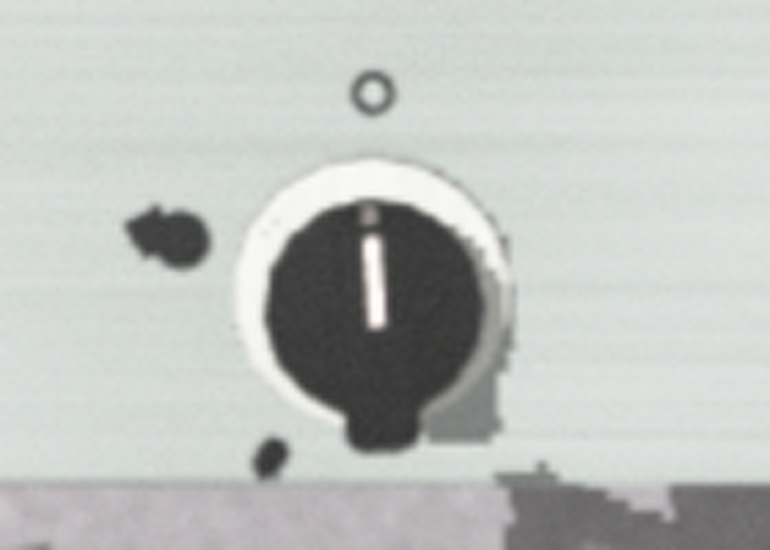

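Knob axis is about (0.4385, −0.170). Going down onto the bar.

Emit:
jog_arm(motion=[[0.002,0.0115,0.03,0,0,0,0.1],[0,0,0.04,0,0,0,0.1],[0,0,0.04,0,0,0,0.1],[0,0,0.025,0,0,0,0.1],[0,0,0,0,0,0,0.1]], squeeze=30)

```text
time_s: 8.75
ee_pos: [0.4396, -0.1709, 0.0368]
eef_rot: [3.141, 0.003, -0.108]
force: [1.0, 0.2, -0.1]
grip_width: 0.0516
grip_force: 0.0
```

```bash
python3 - <<'E'
from h import *
o=ctrl.get_obs(); print(o["time_s"],o["ee_pos"],o["eef_rot"],o["force"],o["moment"])
E
```

```text
8.75 [ 0.43958594 -0.17091566  0.03677366] [ 3.14054899e+00  2.91768130e-03 -1.08074833e-01] [ 0.95828105  0.19709974 -0.11420381] [ 0.06066208  0.03226254 -0.00832378]
```

Emit:
jog_arm(motion=[[-0.001,0,0.0045,0,0,0,0.1],[0,0,0,0,0,0,-0.5],[0,0,0,0,0,0,-1],[0,0,0,0,0,0,-1],[0,0,0,0,0,0,-1]], squeeze=30)

```text
time_s: 9.25
ee_pos: [0.4394, -0.1712, 0.0339]
eef_rot: [3.139, -0.001, -0.108]
force: [-0.3, 0.4, 0.6]
grip_width: 0.0229
grip_force: 0.0
```

Emit:
jog_arm(motion=[[0,0,0,0,0,0,-1],[0,0,0,0,0,0,-1],[0,0,0,0,0,0,-1]])

```text
time_s: 9.55
ee_pos: [0.4396, -0.1698, 0.0335]
eef_rot: [-3.141, -0.001, -0.108]
force: [3.9, 12.1, 3.3]
grip_width: 0.0128
grip_force: 29.9
```

Emit:
jog_arm(motion=[[0,-0.0015,0,0,0,0,-1],[0,0,0.003,0,0,0,-1],[0,0,0.003,0,0,0,-1],[0,0,0.002,0,0,0,-1],[0,0,0,0,0,0,-1]])

```text
time_s: 10.05
ee_pos: [0.4404, -0.1694, 0.027]
eef_rot: [3.14, -0.002, -0.108]
force: [-2.9, 9.9, 26.6]
grip_width: 0.0128
grip_force: 30.1
```

Emit:
jog_arm(motion=[[0,-0.001,0,0,0,-0.1,-1],[0,0,0,0,0,-0.13,-1],[0,0,0,0,0,-0.13,-1],[0,0,0,0,0,-0.13,-1],[0,0,0,0,0,-0.13,-1]])

```text
time_s: 10.55
ee_pos: [0.4402, -0.1682, 0.027]
eef_rot: [3.14, -0.001, 0.517]
force: [-6.9, 12.7, 32.5]
grip_width: 0.013
grip_force: 30.1
```

Emit:
jog_arm(motion=[[0,0,0,0,0,-0.13,-1],[0,0,0,0,0,-0.13,-1],[0,0,0,0,0,-0.13,-1],[0,0,0,0,0,-0.13,-1],[0,0,0,0,0,-0.13,-1]])

```text
time_s: 11.05
ee_pos: [0.4393, -0.1674, 0.0269]
eef_rot: [-3.141, 0.0, 1.167]
force: [-12.9, 17.5, 39.1]
grip_width: 0.0129
grip_force: 30.2
```

Emit:
jog_arm(motion=[[0,0,0,0,0,-0.04,-1],[0,0,0,0,0,0,-1]])

```text
time_s: 11.25
ee_pos: [0.4392, -0.1675, 0.0269]
eef_rot: [-3.14, 0.0, 1.203]
force: [-12.2, 16.3, 37.1]
grip_width: 0.0129
grip_force: 30.1
```

Emit:
jog_arm(motion=[[0.001,-0.0014,-0.001,0,0,0,-1],[0,0,0,0,0,0,-1],[0,0,0,0,0,0,-1],[0,0,0,0,0,0,-1],[0,0,0,0,0,0,-1]])

```text
time_s: 11.75
ee_pos: [0.4389, -0.1671, 0.0271]
eef_rot: [3.14, 0.001, 1.202]
force: [-2.3, 5.0, 14.7]
grip_width: 0.0127
grip_force: 30.0
```

Emit:
jog_arm(motion=[[0,0,0,0,0,0,-1],[0,0,0,0,0,0,-1],[0,0,0,0,0,0,-1],[0,0,0,0,0,0,-1],[0,0,0,0,0,0,-1]])

```text
time_s: 12.25
ee_pos: [0.4389, -0.167, 0.0271]
eef_rot: [3.14, 0.001, 1.202]
force: [-2.5, 5.1, 14.1]
grip_width: 0.0127
grip_force: 30.0
```

Emit:
jog_arm(motion=[[0,0,0,0,0,0,-1],[0,0,0,0,0,0,-1],[0,0,0,0,0,0,-1],[0,0,0,0,0,0,-1],[0,0,0,0,0,0,-1]])

```text
time_s: 12.75
ee_pos: [0.4389, -0.1671, 0.0271]
eef_rot: [3.14, 0.001, 1.202]
force: [-3.1, 5.2, 14.0]
grip_width: 0.0128
grip_force: 30.0
```

Emit:
jog_arm(motion=[[0,0,0,0,0,0,-1],[0,0,0,0,0,0,-1],[0,0,0,0,0,0,-1],[0,0,0,0,0,0,-1],[0,0,0,0,0,0,-1]])

```text
time_s: 13.25
ee_pos: [0.4389, -0.1671, 0.0271]
eef_rot: [3.14, 0.001, 1.202]
force: [-2.2, 5.3, 15.0]
grip_width: 0.0127
grip_force: 30.0
```

Emit:
jog_arm(motion=[[0,0,0,0,0,0,-1],[0,0,0,0,0,0,-1],[0,0,0,0,0,0,-1],[0,0,0,0,0,0,-1],[0,0,0,0,0,0,-1]])

```text
time_s: 13.75
ee_pos: [0.4389, -0.1671, 0.0271]
eef_rot: [3.14, 0.001, 1.202]
force: [-2.1, 6.1, 14.9]
grip_width: 0.0127
grip_force: 30.0
```

```bash
python3 - <<'E'
from h import *
o=ctrl.get_obs(); print(o["time_s"],o["ee_pos"],o["eef_rot"],o["force"],o["moment"],o["qpos"])
snap("wrist","w2",(160,100,480,340),2.5)
E
```

```text
13.75 [ 0.43891238 -0.16706495  0.02710815] [3.14024362e+00 1.48712585e-03 1.20162750e+00] [-2.07511886  6.10519877 14.94072197] [ 1.19439212  0.34671371 -0.01300557] [-4.40911741e-01  3.66181024e-01  1.90450178e+00 -1.81496834e-03
  8.69458505e-01 -7.05738361e-02]
```

View pics/w2.png

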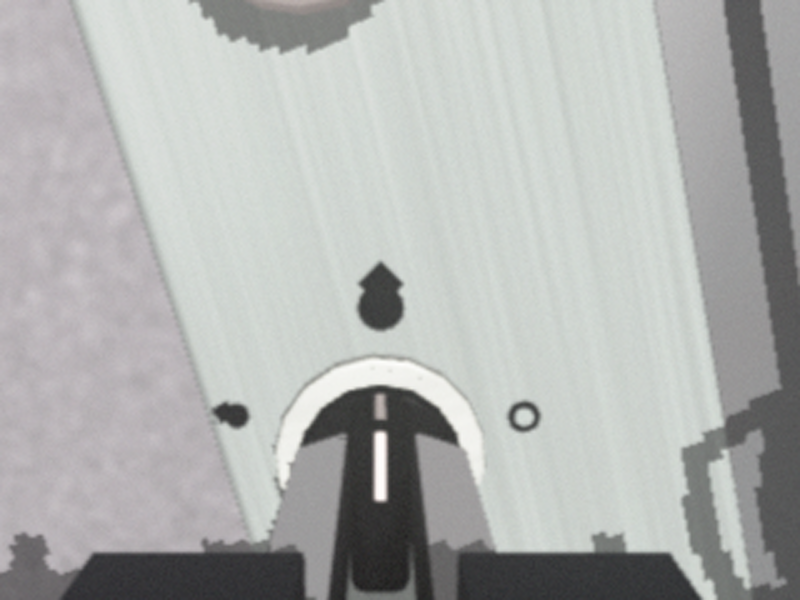

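The pointer sits at the large-flame mark with the knob held in, for over 2.5 s. Turning on to the end of travel.

Emit:
jog_arm(motion=[[0,0,-0.001,0,0,-0.13,-1],[0,0,-0.001,0,0,-0.13,-1],[0,0,-0.001,0,0,-0.13,-1],[0,0,-0.001,0,0,-0.13,-1],[0,0,0,0,0,-0.13,-1]])

```text
time_s: 14.3
ee_pos: [0.4377, -0.1669, 0.0302]
eef_rot: [-3.139, 0.0, 1.857]
force: [-6.4, 2.2, 6.2]
grip_width: 0.0124
grip_force: 30.0
```

Emit:
jog_arm(motion=[[0,0,0,0,0,-0.13,-1],[0,0,0,0,0,-0.13,-1],[0,0,0,0,0,-0.13,-1],[0,0,0,0,0,-0.13,-1],[0,0,0,0,0,-0.13,-1]])

```text
time_s: 14.8
ee_pos: [0.4368, -0.1673, 0.0298]
eef_rot: [-3.138, -0.003, 2.507]
force: [-11.9, -4.1, 6.1]
grip_width: 0.0129
grip_force: 30.0
```

Emit:
jog_arm(motion=[[0,0,0,0,0,-0.03,-1],[0,0,0,0,0,0,-1]])

```text
time_s: 15.0
ee_pos: [0.4367, -0.1674, 0.0298]
eef_rot: [-3.138, -0.003, 2.533]
force: [-11.7, -3.1, 6.5]
grip_width: 0.0128
grip_force: 30.1
```

Emit:
jog_arm(motion=[[0.0008,-0.0009,-0.002,0,0,0,-1],[0,0,0,0,0,0,-0.5],[0,0,0,0,0,0,0.1],[0,0,0,0,0,0,0.1],[0,0,0,0,0,0,0.1]])

```text
time_s: 15.5
ee_pos: [0.4373, -0.1674, 0.0322]
eef_rot: [-3.14, 0.001, 2.532]
force: [0.2, 0.4, 0.0]
grip_width: 0.0411
grip_force: 0.0
```

Emit:
jog_arm(motion=[[0,0,-0.02,0,0,0,0.1],[0,0,-0.04,0,0,0,0.1],[0,0,-0.04,0,0,0,0.1],[0,0,-0.04,0,0,0,0.1],[0,0,-0.04,0,0,0,0.1]])

```text
time_s: 16.0
ee_pos: [0.4371, -0.1669, 0.214]
eef_rot: [-3.14, 0.001, 2.532]
force: [-0.0, -0.1, -0.6]
grip_width: 0.0517
grip_force: 0.0
```

Emit:
jog_arm(motion=[[0.05,0,0,0,0,0,0.1],[0.05,0,0,0,0,0,0.1],[0.05,0,0,0,0,0,0.1],[0,0,0,0,0,0,0.1],[0,0,0,0,0,0,0.1]])

```text
time_s: 16.5
ee_pos: [0.3145, -0.0811, 0.2128]
eef_rot: [-3.14, 0.003, 2.532]
force: [0.7, -0.6, -0.6]
grip_width: 0.0516
grip_force: 0.0
```

```bash
python3 - <<'E'
from h import *
o=ctrl.get_obs(); print(o["time_s"],o["ee_pos"],o["eef_rot"],o["force"])
snap("top","top6",(215,80,505,290),2.75)
E
```

```text
16.5 [ 0.31454599 -0.08105681  0.21280554] [-3.1403491   0.00320683  2.53249573] [ 0.65437226 -0.56226403 -0.62289651]
```

View pics/top6.png

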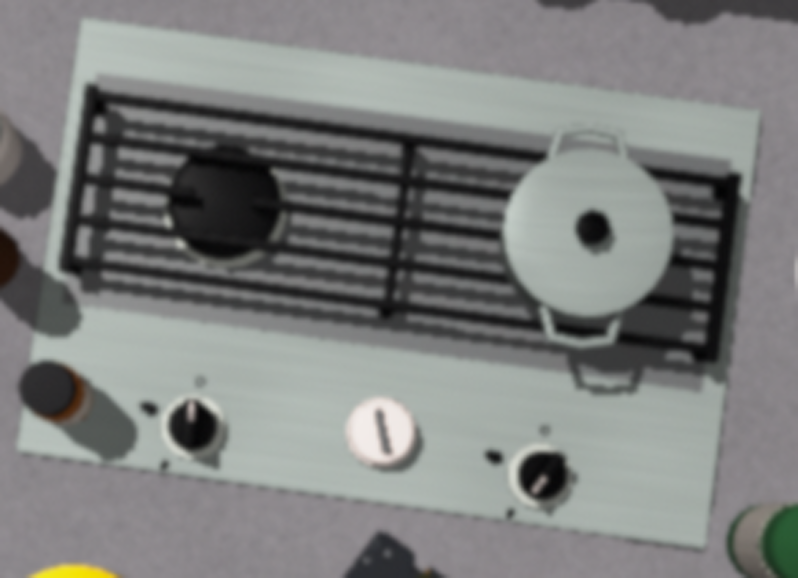

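The lid centre is at about (588,234) and the small knob's pointer is at the small-flame mark. The large knob is off and nothing else has moved. One last check of the centring, then I'll hand it in.

```bash
python3 - <<'E'
from h import *
p=ray("top",(588/2.75+215,234/2.75+80),.112)[:2]; d=p-[.6152,-.1915]; print(p,d)
if np.hypot(*d)<.009: print(ctrl.hand_in())
E
```

```text
[ 0.61398309 -0.18930891] [-0.00121691  0.00219109]
the job is handed in; nothing more can be done
None
```

The job is handed in: the casserole stands within about 3 mm of the small burner's centre, and its knob was held in at the large-flame mark for over 2 s, then left released at the small-flame mark. The large burner is off.

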